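# Free the tilting glass frame and hold it at its index

### The arm

A 7-joint arm with a two-finger parallel gripper is mounted at the origin on a cart in front of the work surface, level with it; the furniture and walls round the work are solid. World frame = base frame: x ahead of the robot, y to its left, z up, the work surface at z = 0. Lengths are in m, angles in rad, forces in N, time in s.
With the tool pointing down it reaches from about 0.425 to 0.925 m from the base axis. Payload 6.8 kg.
Tool frame: the origin (TCP) lies between the finger pads; the fingertips stand r.tcp_to_tips ahead of it and the grasp point (between the pads) lies 3 mm ahead of it (r.tcp_to_tips is the distance from the TCP to the fingertips, in m); z points along the fingers, y is the line along which they close (so a half turn about z gives the same grasp; the last joint's range is limited). The gripper opens to 85 mm and grips with 20 to 120 N. Pads are 22 mm wide; open, the fingers measure 114 mm over their backs; the gripper's body (76 mm by 85 mm) begins 54 mm behind the grasp point. The pads swing forward as they close: fully open they stand 13 mm farther back than shut.
Start: joints at [-1.288, 0.477, 0.022, 1.555, -0.011, 1.109, -0.083], TCP at [0.257, 0.624, 0.253] pointing down, gripper open.
Joint ranges: [-2.96, 2.96], [-0.34, 2.1], [-1.41, 1.46], [0.24, 2.44], [-1.37, 4.51], [0.17, 1.92], [-2.96, 2.96]. Speed limits (rad/s): [2.39, 2.39, 3.14, 3.14, 3.14, 3.14, 3.14].

### API

Orientations are given as a rotation vector (axis times angle).
In Python, from bench import r gives the robot as it stands. The module is installed in compiled form; this text tells all that it offers.
- The arm moves only by the tool step_arm, never from a script. Its argument "moves" is a list of rows, each an object of numbers: "rx", "ry", "rz": the turn, a rotation vector about the tool's x, y, z in degrees; "dx", "dy", "dz": the shift along the tool's x, y, z in mm; "gripper": the opening, from -1 (shut) to 1 (fully open). In form: [{"rx": .., "ry": .., "rz": .., "dx": .., "dy": .., "dz": .., "gripper": ..}, ...]. A call has 1 to 20 rows; each row shifts and turns the commanded pose from where the row before left it, along the tool's axes as they then stand; what a row does not reach is not made up. A row lasts 1/8 s, in which the tool goes at most 62.5 mm and 10.7 degrees, less where a joint would pass 70% of its speed; a pose out of reach is approached as far as the arm can. A call is refused whole if a number of a shift passes 62.5 or a number of a turn 10.7, either way. A call with a gripper value outside its range is refused whole. The fingers move at their own pace and stop on an object; "grip_force" is the grip in N (left out, the last holds). Time passes only in rows, so rows that do not move let the fingers close. It gives the time, the measured TCP pose, the force, the opening and the grip force at its end, in the units of the state.
- r.get_obs(): the state, without advancing time (a new reading comes with each control period).
- r.grab_frame(name): name is "side" or "top"; returns the picture (384x512x3 uint8, blue, green, red); there is no depth.
- r.camera_info(name): a dict with "mtx" (3x3 intrinsics, pixels), "rvec" (rotation vector, rad) and "tvec" (3), from world to camera coordinates, as OpenCV has them. Camera axes: x right, y down, z forward; pixel columns grow to the right and rows downward; lengths in m; the calibration is good to about 2 mm. A picture is of the moment at which its call begins. camera_info takes no time and is no camera call.
- r.hand_in(): hands the job in; it is judged then, once.
The state is a dict: "clock": time; "joints": joint angles; "qvel": joint speeds; "tau": joint torques, N m; "tcp_pos": TCP position; "orientation": TCP orientation; "contact_force": force on the tool from outside, world axes, zero at the start; "moment": the same for the moment, N m; "grip_width": finger opening in m; "gripper_force": force on a finger pad.
Only numpy, scipy, OpenCV 4.12 (cv2) and the standard library are available. Lean on these libraries where they do the work, as an engineer would, in place of code of your own. Each camera call takes 0.05 s, during which the arm holds its last target. There are 200 camera calls.

### The job

A roll of copper foil tape is parked on the locating pin and holds the tilting glass frame down: slide it straight up off the pin and lay it flat on the free part of the cork mat. Then raise the frame by its bow handle until the needle on its left side stands opposite the brass index clip on the quadrant, and finish while still holding it there with the gripper, quite still, so that the leaded panel can be inspected; nothing else carries the frame and it falls back when let go. Never let the frame drop or the roll topple, do not shift the clip, and leave the other things on the light box where they are.

Things in the scene. Friction and masses are not known exactly. Their poses are not given: they have to be found in the camera images.
- frame_base: fixed wooden base, an open rectangle 250 (x) by 270 (y) by 22 mm lying on the light box; origin on the light box, x -120 to +130 mm; x points from the front edge (pin, handle; towards the robot) to the rear (hinge), y left, z up. Under the pin a tongue 46 wide, 20 high runs on to x = -193. The quadrant stands upright along the left side (y = +147 mm).
- pin_top (a point): top of the upright steel locating pin, 18 mm across, fixed to the base, 87 mm above the light box. The roll stands over it, resting on the frame's two-pronged fork (42 mm wide, top 39 mm above the light box); the pin stands 10 mm out of the roll's top.
- roll_center (a point): centre (half-way up, on the axis) of the roll of copper foil tape: a ring of 62 mm outer and 26 mm inner diameter, 38 mm high, about 0.18 kg, axis = z. At the start its centre is 58 mm above the light box; it must rise 48 mm to clear the pin. Grip it round the outside from above, fingers to its left and right (along the base's y axis); the bow handle's end is 49 mm from its outside.
- mat_free (a point): middle of the free part of the cork mat, on its top, 4 mm above the light box; 45 mm from the mat's centre towards its -x, with the mat's axes. A glass cutter and a pencil lie on the far part, 60 mm and more beyond this point. The roll laid flat here has its centre 23 mm above the light box.
- tool_mat: the fixed cork mat, 190 (x) by 150 (y) by 4 mm; origin at the centre of its underside.
- frame_hinge (a point): middle of the frame's hinge axis, 24 mm above the light box at the rear of the base; the axis is this point's y axis, x points away from the front. It does not move with the frame.
- view_frame (a joint): angle of the tilting frame in rad: 0 lying flat on the base, growing as its front edge (with the handle) rises and moves back; 1.4 at most. The frame is 235 by 250 mm, 14 mm thick, wood with a leaded glass panel, about 0.6 kg; its hinge has almost no friction: it falls shut when let go.
- frame_handle (a point): middle of the frame's bow handle, a round steel bar 10 mm thick, straight for 78 mm along the frame's y axis; 270 mm in front of the hinge axis and, with the frame flat, 42 mm above it (66 mm above the light box), 35 mm in front of the wooden edge. Pinch it from above, fingers before and behind it; it may turn between the fingers, or the gripper tilts with the frame. The point turns with the frame.
- needle_tip (a point): tip of the steel needle on the frame's left side, 157 mm from the hinge axis, pointing away from it in the plane of the quadrant (147 mm left of the frame's middle). The line from the hinge axis to the tip is level when the frame is flat and rises with it. Axes are those of the frame.
- index_tip (a point): tooth of the brass index clip, 158 mm from the hinge axis and pointing at it; the clip, a block 18 mm long, sits on the quadrant, an upright aluminium arc of 167 to 182 mm radius about the hinge, up to 205 mm high. The needle stands opposite when its tip meets this point (1 mm apart). Axes: those the frame then has.
- index_clip (a joint): angle of the index clip round the same hinge axis in rad, counted like the frame's: the frame is at the mark when both joints read the same; between 0.5 and 0.85. Held by its thumbscrew; not to be moved.
- glass_cutter: wheel glass cutter with a wooden shaft, 129 mm long, lying on the far part of the mat; to be left alone; origin at the centre of its underside
- pencil: pencil, 174 mm, lying on the far part of the mat; to be left alone; origin at the centre of its underside
- palette_dish: round white dish, 79 mm wide, 18 mm tall, at the front left; to be left alone; origin at the centre of its underside
- badger_brush: thick brush with black handle, 189 mm long, lying at the left edge; to be left alone; origin at the centre of its underside
- stippler: small wooden brush, 138 mm long, lying along the front edge; to be left alone; origin at the centre of its underside
Mind the look-alikes: they are no part of the job. Leave any blue look-alike of the part that bears roll_center alone.

How it is judged:
On the way, in this order (a step that is already met when the one before it is completed fails the run):
1. the roll has been slid up off the pin, the frame still down (z of roll_center in the frame of pin_top above 0.017 m and value of joint view_frame below 0.15 rad), for 0.1 s.
2. the roll lies flat on the cork mat, let go, the frame still down (height (world z) of roll_center below 0.027 m and angle between roll_center's own z axis and vertical below 0.1 rad and x of roll_center in the frame of tool_mat between -0.085 and 0.085 m and y of roll_center in the frame of tool_mat between -0.065 and 0.065 m and contact force between the fingers and foil_roll below 0.05 N and linear speed of foil_roll below 0.03 m/s and value of joint view_frame below 0.1 rad), for 0.2 s.
At the end, for the whole second after the job is handed in: the roll lies flat, let go and at rest on the cork mat; the gripper's fingers hold the frame at its handle (within 60 mm of the handle's middle), still, with its needle within 0.06 rad (9 mm at the needle's tip, half the clip's width) of the index clip (height (world z) of roll_center below 0.027 m and angle between roll_center's own z axis and vertical below 0.1 rad and x of roll_center in the frame of tool_mat between -0.085 and 0.085 m and y of roll_center in the frame of tool_mat between -0.065 and 0.065 m and contact force between the fingers and foil_roll below 0.05 N and linear speed of foil_roll below 0.03 m/s and angle between the x axis of needle_tip and the x axis of index_tip, either way round below 0.06 rad and value of joint view_frame above 0.4 rad and velocity of joint view_frame between -0.06 and 0.06 rad/s and contact force between the fingers and view_frame above 1 N and distance between the grasp point and frame_handle below 0.06 m and contact force between foil_roll and view_frame below 0.05 N); the arm keeps its last pose, push and grip.
It fails at once if the roll is toppled (angle between roll_center's own z axis and vertical above 0.8 rad).
It fails at once if the frame is let drop (falls faster than 3 rad/s) (velocity of joint view_frame below -3 rad/s).
It fails at once if the index clip is shifted by more than 6 mm (distance of index_tip from where it was at the start of the episode above 0.006 m).
It fails at once if something else on the light box is moved by more than 30 mm (distance of any of glass_cutter, pencil, palette_dish, badger_brush, stippler from where it was at the start of the episode above 0.03 m).
It also fails if it takes over 53 s, if anything falls off the work surface, if the arm or the gripper's body presses on something with over 40 N, if the wrist force passes 120 N, or if a joint passes its speed limit or range.

## Working session

There is one attempt and no reset: what is moved stays moved. The work goes in short steps, Python scripts to look and compute and a tool call to move; the robot and the scene stay as the last step left them, time stands still between calls to the robot, and variables do not carry over. Pictures are saved under pics/ and viewed, at most 10 in all, crops included, and the job is handed in when it is done.

Besides the shell and the picture viewer there is one more tool, called after "Emit:" as name([rows], argument=value, ...), one row to a line, values as JSON. step_arm: Moves the arm, as the interface text tells. Its arguments: {"type":"object","properties":{"moves":{"type":"array","items":{"type":"object","properties":{"rx":{"type":"number"},"ry":{"type":"number"},"rz":{"type":"number"},"dx":{"type":"number"},"dy":{"type":"number"},"dz":{"type":"number"},"gripper":{"type":"number"}}}},"grip_force":{"type":"number"}},"required":["moves"]}

```bash
mkdir -p pics
python3 - <<'E'
from bench import r
import cv2,numpy as np
for n in("top","side"):
    cv2.imwrite(f"pics/{n}0.png",cv2.resize(r.grab_frame(n),(800,600),interpolation=cv2.INTER_CUBIC))
    c=r.camera_info(n);R=cv2.Rodrigues(c["rvec"])[0];print(n,c["mtx"].tolist(),(-R.T@c["tvec"].ravel()).round(3),R.round(3).tolist())
o=r.get_obs();print(o["tcp_pos"],o["orientation"],o["grip_width"],r.tcp_to_tips)
E
```

```text
top [[403.01200656935276, 0.0, 248.8225530747361], [0.0, 403.01200656935276, 186.56086587826135], [0.0, 0.0, 1.0]] [0.459 0.04  1.108] [[-0.013, -1.0, 0.006], [-0.994, 0.013, -0.111], [0.111, -0.008, -0.994]]
side [[348.5918326135496, 0.0, 254.71458251417815], [0.0, 348.5918326135496, 194.75100617718476], [0.0, 0.0, 1.0]] [ 0.302 -0.435  0.841] [[0.864, -0.503, 0.012], [-0.405, -0.711, -0.575], [0.298, 0.492, -0.818]]
[0.25691662 0.62365797 0.25242453] [-6.09860156e-01 -3.08161221e+00  2.54599309e-03] 0.08507481821718019 0.022
```

View pics/top0.png

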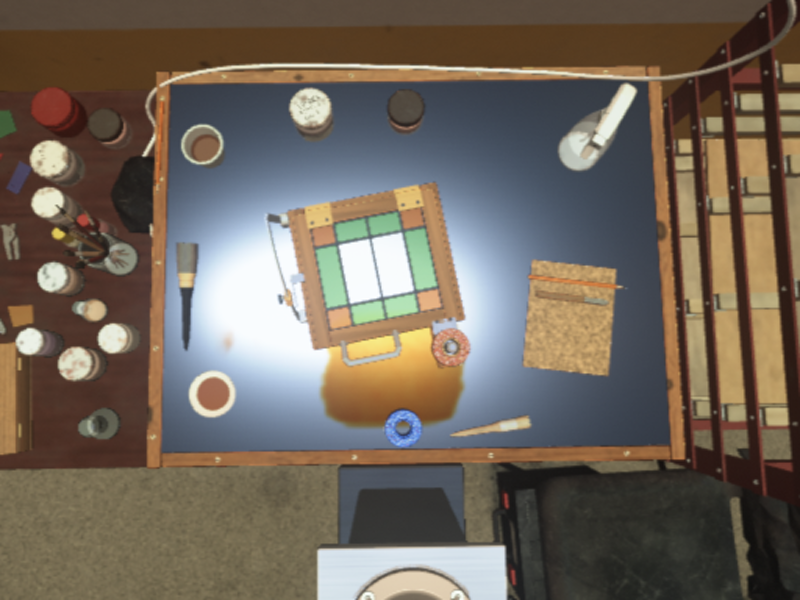

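View pics/side0.png

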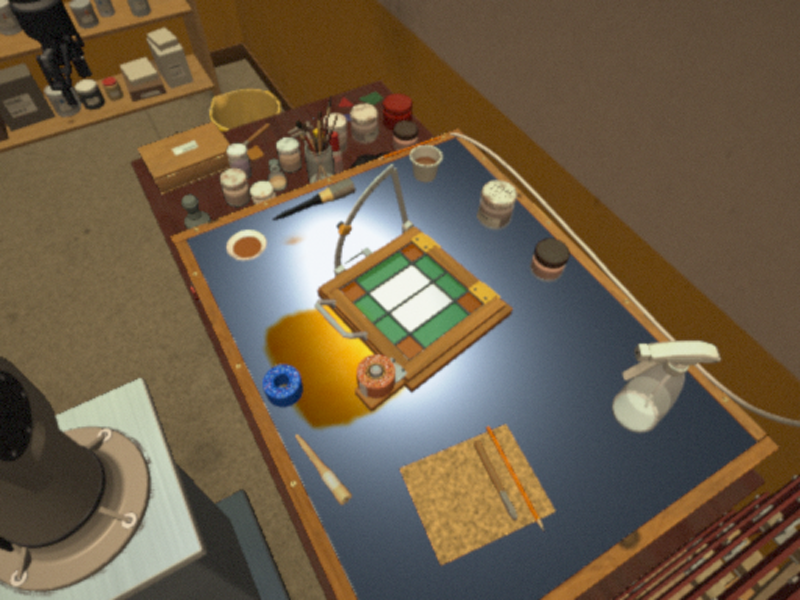

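The copper roll with the pin through it is at top (450,348) / side (377,374). The blue ring at top (403,428) is the look-alike, so I'll leave it alone. The copper one fits because it stands on the pin at the base's tongue. The mat is at right, with its free part nearer the robot. I'll enlarge to confirm.

Run:
```python
from bench import r
import cv2,numpy as np
t=r.grab_frame("top");s=r.grab_frame("side")
# top crop x170-310,y110-250 ; scale 4.2
a=cv2.resize(t[112:252,165:305],(600,600),interpolation=cv2.INTER_CUBIC);cv2.imwrite("pics/a.png",a)
b=cv2.resize(s[100:265,195:345],(545,600),interpolation=cv2.INTER_CUBIC);cv2.imwrite("pics/b.png",b)
```

```text
(no output)
```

View pics/a.png

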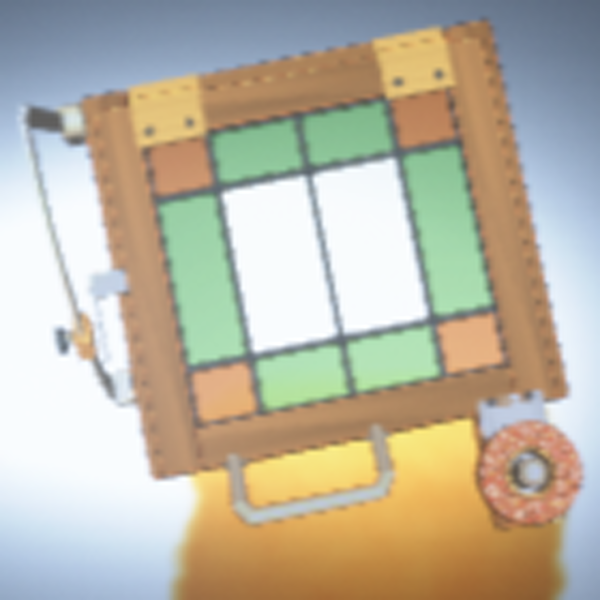

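View pics/b.png

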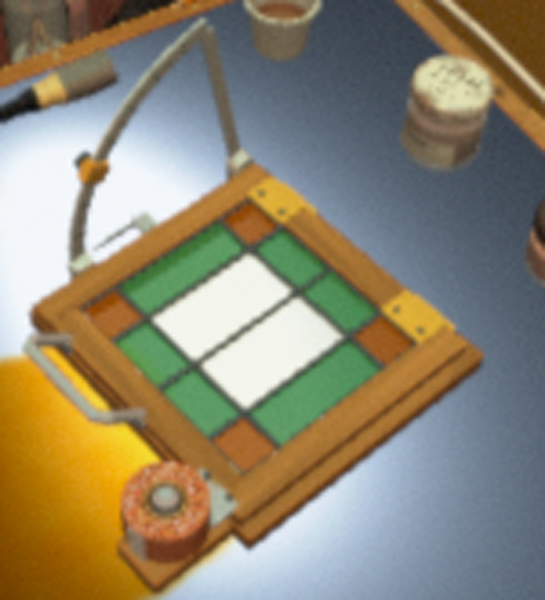

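Confirmed: the copper roll with the steel pin is at crop-a (529,472), the handle bar middle at about (316,506), and the clip at crop-a (83,338) / crop-b (93,168).

```bash
cat > h.py <<'E'
from bench import r
import cv2,numpy as np
def ray(n,u,v):
    c=r.camera_info(n);R=cv2.Rodrigues(c["rvec"])[0];d=R.T@np.linalg.inv(c["mtx"])@[u,v,1];return -R.T@np.ravel(c["tvec"]),d
def pt(n,u,v,z):
    o,d=ray(n,u,v);return o+d*(z-o[2])/d[2]
def proj(n,P):
    c=r.camera_info(n);return cv2.projectPoints(np.float64(P).reshape(-1,1,3),c["rvec"],c["tvec"],c["mtx"],None)[0][:,0]
A=lambda U,V:("top",(U+.5)/4.2857-.5+165,(V+.5)/4.2857-.5+112)
B=lambda U,V:("side",(U+.5)/3.635-.5+195,(V+.5)/3.635-.5+100)
T=lambda U,V:("top",(U+.5)/1.5625-.5,(V+.5)/1.5625-.5)
S=lambda U,V:("side",(U+.5)/1.5625-.5,(V+.5)/1.5625-.5)
E
python3 - <<'E'
from h import *
np.set_printoptions(precision=4,suppress=True)
print("roll",pt(*A(529,472),.077),pt(*B(165,500),.077),"pintop",pt(*A(531,471),.087),pt(*B(165,495),.087))
print("handle",pt(*A(316,506),.068),pt(*A(258,518),.068),pt(*A(375,495),.068), "side",pt(*B(38,348),.068),pt(*B(95,413),.068))
c=[pt(*A(*p),.036) for p in [(157,478),(566,397),(490,20),(85,98)]];print("frame",c)
for i,j in((0,1),(3,2),(0,3),(1,2)):
    d=c[j]-c[i];print(np.linalg.norm(d),np.degrees(np.arctan2(d[1],d[0])))
m=[pt(*T(*p),.004) for p in[(532,261),(616,268),(608,375),(525,366)]];print("mat",m,np.mean(m,0))
m2=[pt(*S(*p),.004) for p in[(401,467),(506,426),(553,508),(445,562)]];print("mat side",m2,np.mean(m2,0))
E
```

```text
roll [ 0.4826 -0.0664  0.077 ] [ 0.4843 -0.0683  0.077 ] pintop [ 0.4829 -0.0666  0.087 ] [ 0.4837 -0.0698  0.087 ]
handle [0.4642 0.0607 0.068 ] [0.4575 0.0954 0.068 ] [0.4703 0.0253 0.068 ] side [0.4659 0.0942 0.068 ] [0.4767 0.0225 0.068 ]
frame [array([0.4829, 0.1593, 0.036 ]), array([ 0.5296, -0.0948,  0.036 ]), array([ 0.7707, -0.0528,  0.036 ]), array([0.723 , 0.2047, 0.036 ])]
0.25836241815242794 -79.5674814444559
0.2618835104444293 -79.51413995441189
0.24443535019614768 10.716406333333147
0.2446870621298579 9.891634762366674
mat [array([ 0.634 , -0.2227,  0.004 ]), array([ 0.6196, -0.3715,  0.004 ]), array([ 0.4316, -0.3475,  0.004 ]), array([ 0.4491, -0.2033,  0.004 ])] [ 0.5336 -0.2863  0.004 ]
mat side [array([ 0.4553, -0.2003,  0.004 ]), array([ 0.6374, -0.2274,  0.004 ]), array([ 0.6206, -0.3669,  0.004 ]), array([ 0.4407, -0.3481,  0.004 ])] [ 0.5385 -0.2857  0.004 ]
```

Run:
```python
from h import *
np.set_printoptions(precision=4,suppress=True)
y=np.radians(10.3);X=np.array([np.cos(y),np.sin(y),0]);Y=np.array([-np.sin(y),np.cos(y),0])
def tri(a,b):
    o1,d1=ray(*a);o2,d2=ray(*b);s=np.linalg.lstsq(np.c_[d1,-d2],o2-o1,rcond=None)[0];p,q=o1+s[0]*d1,o2+s[1]*d2;return (p+q)/2,np.linalg.norm(p-q)
H=np.array([.465,.060,.066])+.27*X-np.array([0,0,.042])
print("hinge",H,"frame centre y off", )
for nm,a,b in(("clip",A(83,338),B(93,168)),("apex",A(24,112),B(203,25)),("foot",A(120,397),B(80,262))):
    P,e=tri(a,b);d=P-H;print(nm,P,"err",e,"x,y rel hinge",d@X,d@Y,"r",np.hypot(d@X,d[2]),"ang",np.arctan2(d[2],-d@X))
```

```text
hinge [0.7306 0.1083 0.024 ] frame centre y off
clip [0.5633 0.1919 0.1191] err 0.0033579357313628343 x,y rel hinge -0.14969843657571172 0.11224148415224965 r 0.17737674355133032 ang 0.5661775802203242
apex [0.6753 0.2128 0.1976] err 0.0012540080602038127 x,y rel hinge -0.03574850495015441 0.11275637321913902 r 0.1772176767350782 ang 1.3676817286841987
foot [0.5371 0.1817 0.0307] err 0.0074051452492878795 x,y rel hinge -0.1772885952158019 0.10682104018924618 r 0.17741360760130045 ang 0.037542532079043005
```

Emit:
step_arm([
  {"gripper":1},
])

```text
invalid input at $.moves[0]: expected keys rx, ry, rz, dx, dy, dz, gripper
```

Emit:
step_arm([
  {"rx":0,"ry":0,"rz":0,"dx":-41,"dy":-27,"dz":0,"gripper":1},
  {"rx":0,"ry":0,"rz":0,"dx":-41,"dy":-27,"dz":0,"gripper":1},
  {"rx":0,"ry":0,"rz":0,"dx":-41,"dy":-27,"dz":0,"gripper":1},
  {"rx":0,"ry":0,"rz":0,"dx":-41,"dy":-27,"dz":0,"gripper":1},
  {"rx":0,"ry":0,"rz":0,"dx":-41,"dy":-27,"dz":0,"gripper":1},
  {"rx":0,"ry":0,"rz":0,"dx":-41,"dy":-27,"dz":0,"gripper":1},
  {"rx":0,"ry":0,"rz":0,"dx":-41,"dy":-27,"dz":0,"gripper":1},
  {"rx":0,"ry":0,"rz":0,"dx":-41,"dy":-27,"dz":0,"gripper":1},
  {"rx":0,"ry":0,"rz":-8.2,"dx":0,"dy":0,"dz":0,"gripper":1},
  {"rx":0,"ry":0,"rz":-8.2,"dx":0,"dy":0,"dz":0,"gripper":1},
  {"rx":0,"ry":0,"rz":-8.2,"dx":0,"dy":0,"dz":0,"gripper":1},
  {"rx":0,"ry":0,"rz":-8.1,"dx":0,"dy":0,"dz":0,"gripper":1},
], grip_force=40)

```text
clock: 1.7
tcp_pos: [0.478, 0.2993, 0.2532]
orientation: [0.289, -3.128, 0.0]
contact_force: [-0.5, 0.4, 0.3]
grip_width: 0.0854
gripper_force: 0.0
```

Emit:
step_arm([
  {"rx":0,"ry":0,"rz":0,"dx":7.8,"dy":-45.1,"dz":0,"gripper":1},
  {"rx":0,"ry":0,"rz":0,"dx":7.8,"dy":-45.1,"dz":0,"gripper":1},
  {"rx":0,"ry":0,"rz":0,"dx":7.8,"dy":-45.1,"dz":0,"gripper":1},
  {"rx":0,"ry":0,"rz":0,"dx":7.8,"dy":-45.1,"dz":0,"gripper":1},
  {"rx":0,"ry":0,"rz":0,"dx":7.8,"dy":-45.1,"dz":0,"gripper":1},
  {"rx":0,"ry":0,"rz":0,"dx":7.8,"dy":-45.1,"dz":0,"gripper":1},
  {"rx":0,"ry":0,"rz":0,"dx":7.8,"dy":-45.1,"dz":0,"gripper":1},
  {"rx":0,"ry":0,"rz":-0.2,"dx":7.8,"dy":-45.1,"dz":0,"gripper":1},
  {"rx":0,"ry":0,"rz":0,"dx":0,"dy":0,"dz":35,"gripper":1},
  {"rx":0,"ry":0,"rz":0,"dx":0,"dy":0,"dz":35,"gripper":1},
  {"rx":0,"ry":0,"rz":0,"dx":0,"dy":0,"dz":30,"gripper":1},
  {"rx":0,"ry":0,"rz":0,"dx":0,"dy":0,"dz":0,"gripper":1},
])

```text
clock: 3.2
tcp_pos: [0.4796, -0.0667, 0.1516]
orientation: [0.287, -3.124, -0.0]
contact_force: [-0.7, -0.3, -0.0]
grip_width: 0.0854
gripper_force: 0.0
```

Run:
```python
from h import *
o=r.get_obs();print(o["tcp_pos"],o["orientation"])
s=r.grab_frame("side");cv2.imwrite("pics/c.png",cv2.resize(s[140:290,180:330],(600,600),interpolation=cv2.INTER_CUBIC))
```

```text
[ 0.47959839 -0.06665034  0.1516137 ] [ 2.87175177e-01 -3.12363661e+00 -2.73663595e-04]
```

View pics/c.png

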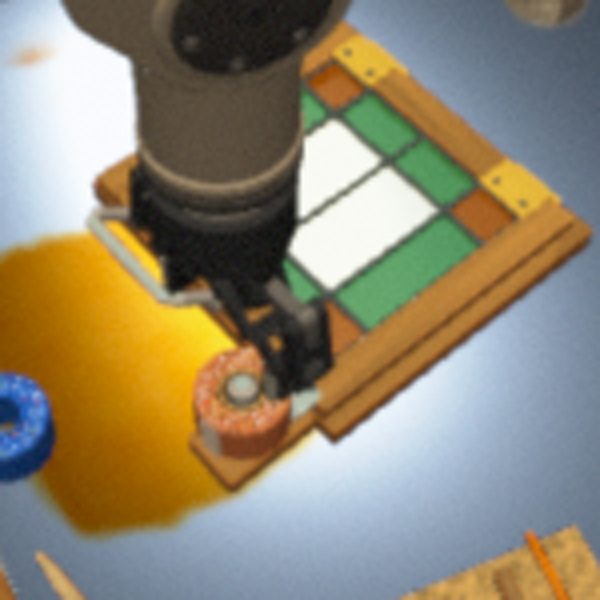

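The gripper hangs above the copper roll (roll top at crop (242,388)) and the fingers straddle it. I'm going down to grip.

Emit:
step_arm([
  {"rx":0,"ry":0,"rz":0,"dx":-3.8,"dy":-1,"dz":25,"gripper":1},
  {"rx":0,"ry":0,"rz":0,"dx":0,"dy":0,"dz":25,"gripper":1},
  {"rx":0,"ry":0,"rz":0,"dx":0,"dy":0,"dz":20,"gripper":1},
  {"rx":0,"ry":0,"rz":0,"dx":0,"dy":0,"dz":14,"gripper":1},
  {"rx":0,"ry":0,"rz":0,"dx":0,"dy":0,"dz":0,"gripper":1},
])

```text
clock: 3.88
tcp_pos: [0.4854, -0.0669, 0.0695]
orientation: [0.288, -3.128, -0.0]
contact_force: [0.5, -0.9, 0.5]
grip_width: 0.0855
gripper_force: 0.0
```

Emit:
step_arm([
  {"rx":0,"ry":0,"rz":0,"dx":0,"dy":0,"dz":0,"gripper":0.4},
  {"rx":0,"ry":0,"rz":0,"dx":0,"dy":0,"dz":0,"gripper":0.2},
  {"rx":0,"ry":0,"rz":0,"dx":0,"dy":0,"dz":0,"gripper":0},
  {"rx":0,"ry":0,"rz":0,"dx":0,"dy":0,"dz":0,"gripper":-0.2},
  {"rx":0,"ry":0,"rz":0,"dx":0,"dy":0,"dz":0,"gripper":-1},
  {"rx":0,"ry":0,"rz":0,"dx":0,"dy":0,"dz":0,"gripper":-1},
], grip_force=40)

```text
clock: 4.62
tcp_pos: [0.486, -0.0671, 0.0707]
orientation: [-0.287, 3.126, 0.0]
contact_force: [-1.2, -0.0, 8.6]
grip_width: 0.0616
gripper_force: 41.6
```

Emit:
step_arm([
  {"rx":0,"ry":0,"rz":0,"dx":0,"dy":0,"dz":-5,"gripper":-1},
  {"rx":0,"ry":0,"rz":0,"dx":0,"dy":0,"dz":-8,"gripper":-1},
  {"rx":0,"ry":0,"rz":0,"dx":0,"dy":0,"dz":-8,"gripper":-1},
])

```text
clock: 5.0
tcp_pos: [0.4852, -0.067, 0.0909]
orientation: [-0.288, 3.128, 0.0]
contact_force: [-0.3, 0.4, -1.8]
grip_width: 0.0615
gripper_force: 43.9
```

Force is −1.8 N, which matches the roll's weight, so it slides freely.

Emit:
step_arm([
  {"rx":0,"ry":0,"rz":0,"dx":0,"dy":0,"dz":-10,"gripper":-1},
  {"rx":0,"ry":0,"rz":0,"dx":0,"dy":0,"dz":-10,"gripper":-1},
  {"rx":0,"ry":0,"rz":0,"dx":0,"dy":0,"dz":-10,"gripper":-1},
  {"rx":0,"ry":0,"rz":0,"dx":0,"dy":0,"dz":-10,"gripper":-1},
  {"rx":0,"ry":0,"rz":0,"dx":0,"dy":0,"dz":-10,"gripper":-1},
  {"rx":0,"ry":0,"rz":0,"dx":0,"dy":0,"dz":-5,"gripper":-1},
  {"rx":0,"ry":0,"rz":0,"dx":0,"dy":0,"dz":0,"gripper":-1},
])

```text
clock: 5.88
tcp_pos: [0.4854, -0.0669, 0.1456]
orientation: [-0.288, 3.128, 0.0]
contact_force: [0.3, 0.1, -1.5]
grip_width: 0.0617
gripper_force: 43.9
```

Run:
```python
from h import *
o=r.get_obs();print(o["tcp_pos"],o["orientation"])
s=r.grab_frame("side");cv2.imwrite("pics/d.png",cv2.resize(s[140:290,180:330],(600,600),interpolation=cv2.INTER_CUBIC))
```

```text
[ 0.48540288 -0.06692761  0.14563161] [-2.87648177e-01  3.12766618e+00  6.12310153e-05]
```

View pics/d.png

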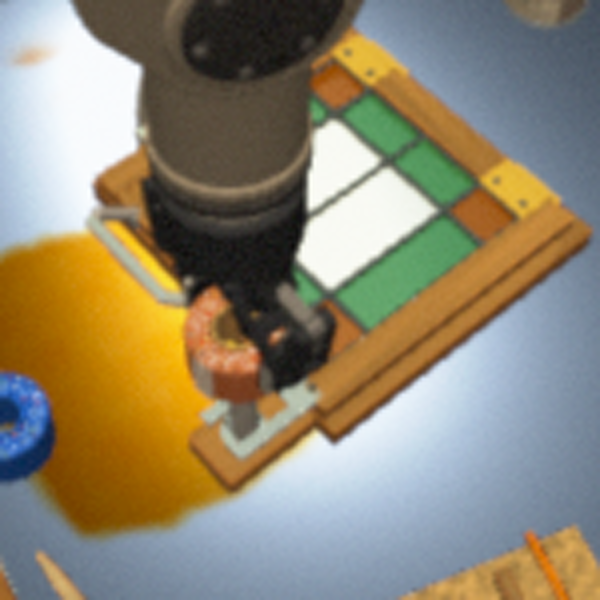

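The roll is clear above the pin (crop (228,340)) and level, and the frame is still flat. I'm carrying it to the mat.

Emit:
step_arm([
  {"rx":0,"ry":0,"rz":0,"dx":3,"dy":-18,"dz":0,"gripper":-1},
  {"rx":0,"ry":0,"rz":0,"dx":6,"dy":-35,"dz":0,"gripper":-1},
  {"rx":0,"ry":0,"rz":0,"dx":6,"dy":-35,"dz":0,"gripper":-1},
  {"rx":0,"ry":0,"rz":0,"dx":6,"dy":-35,"dz":0,"gripper":-1},
  {"rx":0,"ry":0,"rz":0,"dx":5,"dy":-35,"dz":0,"gripper":-1},
  {"rx":0,"ry":0,"rz":0,"dx":5,"dy":-35,"dz":0,"gripper":-1},
  {"rx":0,"ry":0,"rz":0,"dx":3,"dy":-19,"dz":0,"gripper":-1},
  {"rx":0,"ry":0,"rz":0,"dx":0,"dy":0,"dz":25,"gripper":-1},
  {"rx":0,"ry":0,"rz":0,"dx":0,"dy":0,"dz":25,"gripper":-1},
  {"rx":0,"ry":0,"rz":0,"dx":0,"dy":0,"dz":25,"gripper":-1},
  {"rx":0,"ry":0,"rz":0,"dx":0,"dy":0,"dz":15,"gripper":-1},
  {"rx":0,"ry":0,"rz":0,"dx":0,"dy":0,"dz":8,"gripper":-1},
  {"rx":0,"ry":0,"rz":0,"dx":0,"dy":0,"dz":4,"gripper":-1},
  {"rx":0,"ry":0,"rz":0,"dx":0,"dy":0,"dz":0,"gripper":-1},
])

```text
clock: 7.68
tcp_pos: [0.4907, -0.2817, 0.0436]
orientation: [-0.288, 3.128, -0.0]
contact_force: [2.2, 0.8, -2.6]
grip_width: 0.0617
gripper_force: 44.1
```

Emit:
step_arm([
  {"rx":0,"ry":0,"rz":0,"dx":0,"dy":0,"dz":4,"gripper":-1},
  {"rx":0,"ry":0,"rz":0,"dx":0,"dy":0,"dz":3,"gripper":-1},
  {"rx":0,"ry":0,"rz":0,"dx":0,"dy":0,"dz":1,"gripper":-1},
  {"rx":0,"ry":0,"rz":0,"dx":0,"dy":0,"dz":0,"gripper":-1},
])

```text
clock: 8.18
tcp_pos: [0.4905, -0.2816, 0.0358]
orientation: [-0.288, 3.128, 0.0]
contact_force: [-2.5, 0.6, 4.8]
grip_width: 0.0614
gripper_force: 44.7
```

Emit:
step_arm([
  {"rx":0,"ry":0,"rz":0,"dx":0,"dy":0,"dz":0,"gripper":0.5},
  {"rx":0,"ry":0,"rz":0,"dx":0,"dy":0,"dz":0,"gripper":0.8},
  {"rx":0,"ry":0,"rz":0,"dx":0,"dy":0,"dz":0,"gripper":1},
  {"rx":0,"ry":0,"rz":0,"dx":0,"dy":0,"dz":0,"gripper":1},
  {"rx":0,"ry":0,"rz":0,"dx":0,"dy":0,"dz":0,"gripper":1},
  {"rx":0,"ry":0,"rz":0,"dx":0,"dy":0,"dz":-10,"gripper":1},
  {"rx":0,"ry":0,"rz":0,"dx":0,"dy":0,"dz":-35,"gripper":1},
  {"rx":0,"ry":0,"rz":0,"dx":0,"dy":0,"dz":-35,"gripper":1},
  {"rx":0,"ry":0,"rz":0,"dx":0,"dy":0,"dz":-35,"gripper":1},
])

```text
clock: 9.3
tcp_pos: [0.4904, -0.2817, 0.1521]
orientation: [-0.287, 3.128, -0.0]
contact_force: [-0.1, -0.9, 0.9]
grip_width: 0.0857
gripper_force: 0.0
```

Run:
```python
from h import *
o=r.get_obs();print(o["tcp_pos"],o["orientation"],o["joints"].round(3) if hasattr(o["joints"],'round') else o["joints"],o["grip_width"])
s=r.grab_frame("side");cv2.imwrite("pics/e.png",cv2.resize(s[170:380,180:460],(800,600),interpolation=cv2.INTER_CUBIC))
```

```text
[ 0.4903661  -0.2816853   0.15207349] [-2.87371756e-01  3.12795391e+00 -3.31351133e-04] [ 0.171  0.429  0.306  1.93  -0.174  0.807  2.326] 0.08572147514572877
```

View pics/e.png

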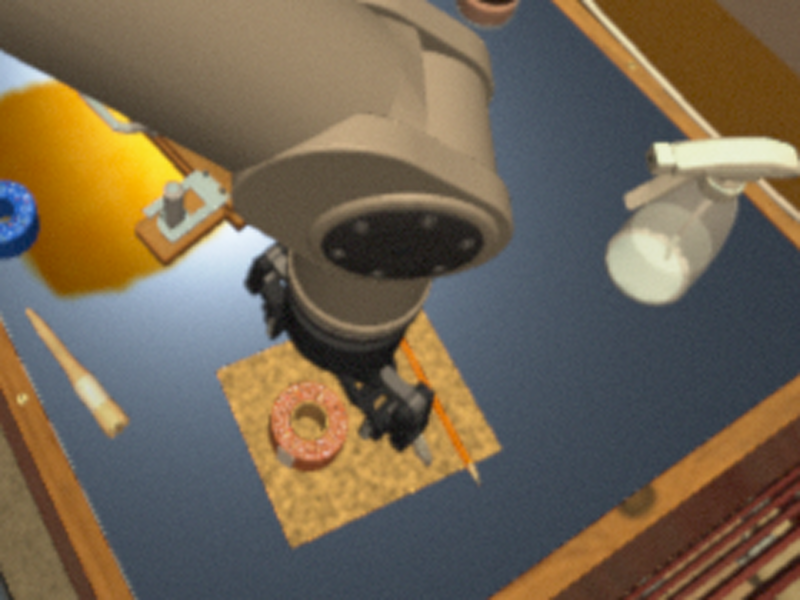

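The copper roll lies flat on the free part of the mat (crop (310,422)). Next is the handle.

Emit:
step_arm([
  {"rx":0,"ry":0,"rz":0,"dx":-4.7,"dy":42.6,"dz":0,"gripper":0},
  {"rx":0,"ry":0,"rz":0,"dx":-4.7,"dy":42.6,"dz":0,"gripper":0},
  {"rx":0,"ry":0,"rz":0,"dx":-4.7,"dy":42.6,"dz":0,"gripper":0},
  {"rx":0,"ry":0,"rz":0,"dx":-4.7,"dy":42.6,"dz":0,"gripper":0},
  {"rx":0,"ry":0,"rz":0,"dx":-4.7,"dy":42.6,"dz":0,"gripper":0},
  {"rx":0,"ry":0,"rz":0,"dx":-4.7,"dy":42.6,"dz":0,"gripper":0},
  {"rx":0,"ry":0,"rz":0,"dx":-4.7,"dy":42.6,"dz":0,"gripper":0},
  {"rx":0,"ry":0,"rz":0,"dx":-4.7,"dy":42.6,"dz":0,"gripper":0},
  {"rx":0,"ry":0,"rz":10,"dx":0,"dy":0,"dz":0,"gripper":0},
  {"rx":0,"ry":0,"rz":10,"dx":0,"dy":0,"dz":0,"gripper":0},
  {"rx":0,"ry":0,"rz":10,"dx":0,"dy":0,"dz":0,"gripper":0},
  {"rx":0,"ry":0,"rz":10,"dx":0,"dy":0,"dz":0,"gripper":0},
  {"rx":0,"ry":0,"rz":10,"dx":0,"dy":0,"dz":0,"gripper":0},
  {"rx":0,"ry":0,"rz":10,"dx":0,"dy":0,"dz":0,"gripper":0},
  {"rx":0,"ry":0,"rz":10,"dx":0,"dy":0,"dz":0,"gripper":0},
  {"rx":0,"ry":0,"rz":10,"dx":0,"dy":0,"dz":0,"gripper":0},
  {"rx":0,"ry":0,"rz":10,"dx":0,"dy":0,"dz":0,"gripper":0},
  {"rx":0,"ry":0,"rz":0,"dx":0,"dy":0,"dz":0,"gripper":0},
])

```text
clock: 11.6
tcp_pos: [0.4653, 0.0605, 0.1507]
orientation: [2.006, 2.417, 0.001]
contact_force: [-0.1, 1.0, -0.0]
grip_width: 0.0429
gripper_force: 0.0
```

Run:
```python
from h import *
o=r.get_obs();print(o["joints"])
s=r.grab_frame("side");cv2.imwrite("pics/f.png",cv2.resize(s[130:250,170:290],(600,600),interpolation=cv2.INTER_CUBIC))
```

```text
[-0.7294132   0.31158385  0.5565809   2.15999131 -0.24562701  0.7292416
  0.17507931]
```

View pics/f.png

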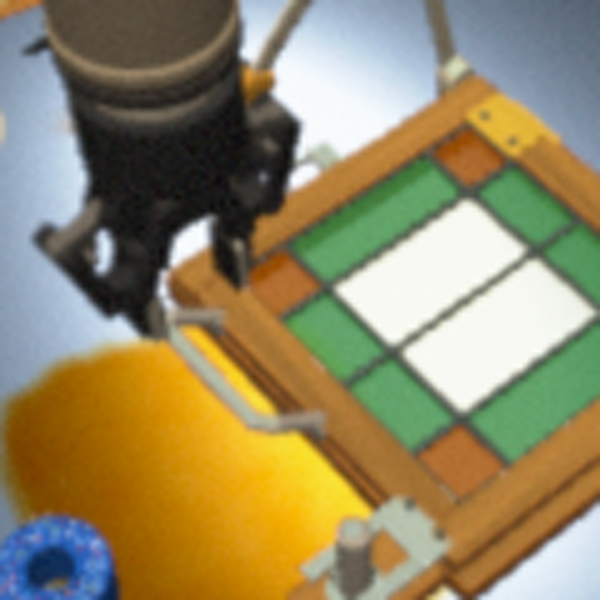

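The handle bar's bends are at crop-f (172,328) and (255,415), and the fingers are above it.

Run:
```python
from h import *
a=pt("side",170+172.5/5-.5,130+328.5/5-.5,.068);b=pt("side",170+255.5/5-.5,130+415.5/5-.5,.068);print(a,b,(a+b)/2)
```

```text
[0.46355975 0.09621064 0.068     ] [0.47725708 0.02454472 0.068     ] [0.47040842 0.06037768 0.068     ]
```

Emit:
step_arm([
  {"rx":0,"ry":0,"rz":0,"dx":0,"dy":0,"dz":20,"gripper":0},
  {"rx":0,"ry":0,"rz":0,"dx":0,"dy":0,"dz":20,"gripper":0},
  {"rx":0,"ry":0,"rz":0,"dx":0,"dy":0,"dz":10,"gripper":0},
  {"rx":0,"ry":0,"rz":0,"dx":0,"dy":0,"dz":0,"gripper":0},
])

```text
clock: 12.15
tcp_pos: [0.465, 0.0601, 0.1]
orientation: [-2.007, -2.416, 0.001]
contact_force: [0.8, 0.0, 0.6]
grip_width: 0.0427
gripper_force: 0.0
```

Emit:
step_arm([
  {"rx":0,"ry":0,"rz":0,"dx":0,"dy":2.5,"dz":12,"gripper":0},
  {"rx":0,"ry":0,"rz":0,"dx":0,"dy":0,"dz":12,"gripper":0},
  {"rx":0,"ry":0,"rz":0,"dx":0,"dy":0,"dz":6,"gripper":0},
  {"rx":0,"ry":0,"rz":0,"dx":0,"dy":0,"dz":0,"gripper":0},
])

```text
clock: 12.65
tcp_pos: [0.4673, 0.0606, 0.0698]
orientation: [-2.008, -2.415, 0.002]
contact_force: [0.8, 0.3, 0.3]
grip_width: 0.0427
gripper_force: 0.0
```

Emit:
step_arm([
  {"rx":0,"ry":0,"rz":0,"dx":0,"dy":0,"dz":0,"gripper":-0.3},
  {"rx":0,"ry":0,"rz":0,"dx":0,"dy":0,"dz":0,"gripper":-0.5},
  {"rx":0,"ry":0,"rz":0,"dx":0,"dy":0,"dz":0,"gripper":-0.7},
  {"rx":0,"ry":0,"rz":0,"dx":0,"dy":0,"dz":0,"gripper":-1},
  {"rx":0,"ry":0,"rz":0,"dx":0,"dy":0,"dz":0,"gripper":-1},
  {"rx":0,"ry":0,"rz":0,"dx":0,"dy":0,"dz":0,"gripper":-1},
], grip_force=50)

```text
clock: 13.4
tcp_pos: [0.4678, 0.0609, 0.0706]
orientation: [-2.009, -2.416, -0.001]
contact_force: [-2.6, -0.2, 6.0]
grip_width: 0.0086
gripper_force: 48.8
```

Emit:
step_arm([
  {"rx":0,"ry":0,"rz":0,"dx":0,"dy":1.2,"dz":-6.7,"gripper":-1},
  {"rx":0,"ry":0,"rz":0,"dx":0,"dy":1.3,"dz":-6.7,"gripper":-1},
  {"rx":0,"ry":0,"rz":0,"dx":0,"dy":3.1,"dz":-13.3,"gripper":-1},
  {"rx":0,"ry":0,"rz":0,"dx":0,"dy":1.9,"dz":-6.6,"gripper":-1},
  {"rx":0,"ry":0,"rz":0,"dx":0,"dy":1.9,"dz":-6.5,"gripper":-1},
  {"rx":0,"ry":0,"rz":0,"dx":0,"dy":0,"dz":0,"gripper":-1},
])

```text
clock: 14.15
tcp_pos: [0.4767, 0.0625, 0.1104]
orientation: [-2.008, -2.415, 0.0]
contact_force: [-0.3, 0.3, -2.5]
grip_width: 0.0081
gripper_force: 48.9
```

Carrying about 2.5 N, roughly the frame's share, with low lateral force. I'm continuing up.

Emit:
step_arm([
  {"rx":0,"ry":0,"rz":0,"dx":0,"dy":2.2,"dz":-6.5,"gripper":-1},
  {"rx":0,"ry":0,"rz":0,"dx":0,"dy":2.2,"dz":-6.5,"gripper":-1},
  {"rx":0,"ry":0,"rz":0,"dx":0,"dy":5,"dz":-12.6,"gripper":-1},
  {"rx":0,"ry":0,"rz":0,"dx":0,"dy":5.7,"dz":-12.5,"gripper":-1},
  {"rx":0,"ry":0,"rz":0,"dx":0,"dy":6.3,"dz":-12.1,"gripper":-1},
  {"rx":0,"ry":0,"rz":0,"dx":0,"dy":6.9,"dz":-11.8,"gripper":-1},
  {"rx":0,"ry":0,"rz":0,"dx":0,"dy":7.5,"dz":-11.4,"gripper":-1},
  {"rx":0,"ry":0,"rz":0,"dx":0,"dy":8,"dz":-11.1,"gripper":-1},
  {"rx":0,"ry":0,"rz":0,"dx":0,"dy":4,"dz":-5,"gripper":-1},
  {"rx":0,"ry":0,"rz":0,"dx":0,"dy":2.9,"dz":-3.5,"gripper":-1},
  {"rx":0,"ry":0,"rz":0,"dx":0,"dy":3.5,"dz":-4.2,"gripper":-1},
  {"rx":0,"ry":0,"rz":0,"dx":0,"dy":0,"dz":0,"gripper":-1},
  {"rx":0,"ry":0,"rz":0,"dx":0,"dy":0,"dz":0,"gripper":-1},
])

```text
clock: 15.78
tcp_pos: [0.5285, 0.0721, 0.2078]
orientation: [-2.007, -2.413, 0.004]
contact_force: [-11.1, 0.6, 5.5]
grip_width: 0.0082
gripper_force: 49.0
```

Run:
```python
from h import *
t=r.grab_frame("top");s=r.grab_frame("side")
a=cv2.resize(t[110:240,160:240],(369,600),interpolation=cv2.INTER_CUBIC)
b=cv2.resize(s[90:220,195:285],(415,600),interpolation=cv2.INTER_CUBIC)
cv2.imwrite("pics/g.png",np.hstack([a,b]))
```

```text
(no output)
```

View pics/g.png

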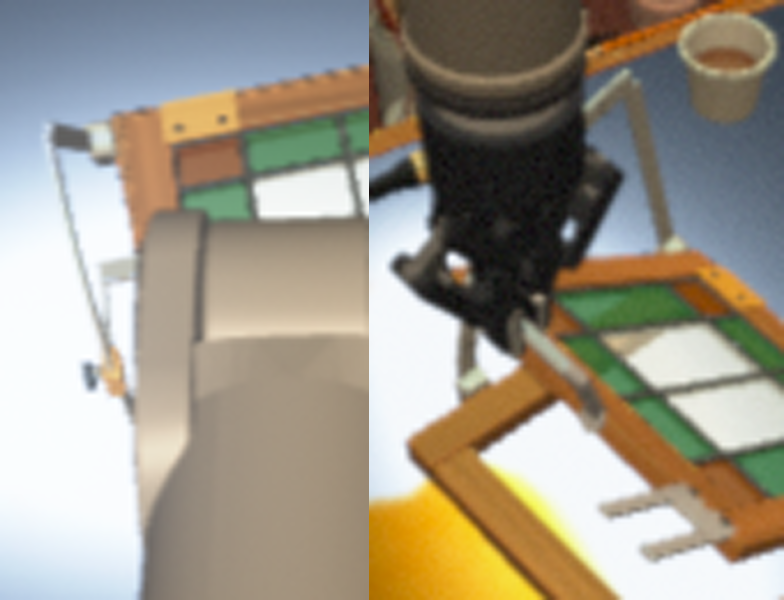

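Run:
```python
from h import *
t=r.grab_frame("top");k=16;x0,y0=170,158
c=cv2.resize(t[y0:y0+36,x0:x0+24],(24*k,36*k),interpolation=cv2.INTER_CUBIC);d=c.copy()
y=np.radians(10.3);X=np.array([np.cos(y),np.sin(y),0]);Y=np.array([-np.sin(y),np.cos(y),0])
H=np.array([.7306,.1083,.024])+.112*Y
for q,col in((.5,(0,0,255)),(.56,(0,160,0)),(.62,(255,0,0))):
  for rr in(.060,.157,.174):
    u,v=proj("top",H+rr*(-np.cos(q)*X+np.array([0,0,np.sin(q)])))[0];print(q,rr,u.round(1),v.round(1));cv2.circle(d,(int((u-x0+.5)*k),int((v-y0+.5)*k)),3,col,-1)
cv2.imwrite("pics/i.png",np.hstack([c,d]))
```

```text
0.5 0.06 181.7 156.7
0.5 0.157 184.7 186.0
0.5 0.174 185.2 191.5
0.56 0.06 181.4 155.8
0.56 0.157 183.9 183.8
0.56 0.174 184.3 189.1
0.62 0.06 181.1 154.9
0.62 0.157 183.0 181.4
0.62 0.174 183.4 186.4
```

View pics/i.png

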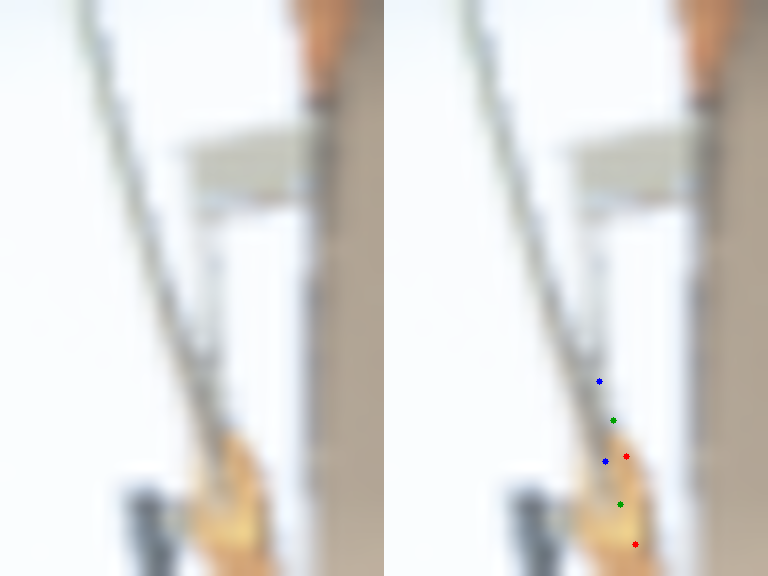

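The needle runs from crop-i (208,200) down to the tooth, about (230,430), and looks opposite the clip. I'll check the frame angle numerically with the handle's right bend, crop-g (595,415).

Run:
```python
from h import *
y=np.radians(10.3);X=np.array([np.cos(y),np.sin(y),0]);Y=np.array([-np.sin(y),np.cos(y),0])
P=np.array([.4772-.0025,.0245,.066]);Hh=np.array([.732,0,.024])
h0=np.array([.465,.06,.066])+.27*X-[0,0,.042]
for hx in (0,.0025):
  h=h0+hx*X
  for q in(.44,.5,.53,.56,.59,.62):
    d=(P+[hx,0,0])-h;a,b=-d@X,d[2];N=h+(d@Y)*Y-X*(a*np.cos(q)-b*np.sin(q))+np.array([0,0,a*np.sin(q)+b*np.cos(q)])
    print(hx,q,proj("side",N)[0].round(1))
print("obs",195+(595-369+.5)/4.615-.5,90+415.5/4.615-.5)
# clip colour centroid in first-type top view
t=r.grab_frame("top");hsv=cv2.cvtColor(t,cv2.COLOR_BGR2HSV)
g=t[164:192,178:190].astype(int);print(g.sum(2)//3);m=(hsv[175:205,176:192,1]>90);v,u=np.nonzero(m);print(u.mean()+176,v.mean()+175,v.min()+175,v.max()+175,len(u))
```

```text
0 0.44 [231.  179.4]
0 0.5 [233.9 174. ]
0 0.53 [235.4 171.2]
0 0.56 [237.1 168.5]
0 0.59 [238.8 165.7]
0 0.62 [240.6 162.9]
0.0025 0.44 [231.9 179. ]
0.0025 0.5 [234.8 173.6]
0.0025 0.53 [236.4 170.8]
0.0025 0.56 [238.  168.1]
0.0025 0.59 [239.7 165.3]
0.0025 0.62 [241.5 162.5]
obs 243.57908992416034 179.53250270855904
[[247 252 252 252 252 252 252 252 251 250 227 153]
 [245 252 252 251 251 251 250 248 243 238 223 178]
 [241 251 251 245 237 231 222 212 205 203 196 164]
 [228 248 245 227 206 199 196 194 194 194 191 155]
 [209 246 250 233 201 194 194 194 194 194 191 156]
 [194 244 250 236 204 196 195 194 191 192 199 159]
 [188 240 250 239 214 209 206 198 187 191 197 161]
 [196 213 246 242 212 205 225 230 232 244 237 183]
 [213 203 245 247 227 230 247 250 251 251 241 188]
 [229 189 241 247 230 232 249 252 252 251 242 193]
 [238 191 228 247 232 219 247 252 252 251 242 192]
 [243 204 208 244 233 223 247 252 252 251 233 173]
 [247 220 180 238 232 224 247 252 252 251 230 162]
 [249 232 179 221 227 218 247 252 252 251 230 165]
 [251 239 193 198 216 216 246 252 252 251 231 168]
 [252 246 209 177 212 205 244 252 252 251 231 169]
 [252 247 228 172 175 188 244 252 252 251 231 165]
 [252 251 238 190 173 196 245 251 252 251 231 166]
 [252 252 245 208 159 185 235 250 252 251 231 169]
 [252 252 247 225 167 179 229 249 252 251 232 169]
 [252 252 251 235 182 160 203 246 251 251 231 169]
 [252 252 252 239 191 151 179 225 249 251 231 172]
 [252 252 252 240 208 160 168 187 243 250 231 183]
 [251 251 251 240 212 178 176 175 212 245 228 176]
 [214 204 241 237 208 177 171 182 204 243 229 177]
 [156 132 184 189 187 189 179 182 176 240 238 196]
 [164 127 176 176 179 188 189 188 170 238 241 203]
 [171 130 161 186 190 186 191 191 163 222 235 205]]
184.58823529411765 191.1764705882353 186 194 17
```

Run:
```python
from h import *
y=np.radians(10.3);X=np.array([np.cos(y),np.sin(y),0]);Y=np.array([-np.sin(y),np.cos(y),0])
o=r.get_obs();p=np.array(o["tcp_pos"])-[0,0,.003];print("grasp px crop g",((proj("side",p)[0]-[195,90]+.5)*4.615+[369,0]), "moment",o["moment"],o["contact_force"])
h=np.array([.466,.0605,.066])+.27*X-[0,0,.042]
for px in((595,415),(583,395)):
  O,d=ray("side",195+(px[0]-369+.5)/4.615-.5,90+(px[1]+.5)/4.615-.5)
  for off in(-.034,-.039,-.044):
    s=((h+off*Y-O)@Y)/(d@Y);P=O+s*d-h;a=-P@X;print(px,off,"x",a,"z",P[2],"r",np.hypot(a,P[2]),"q",np.arctan2(P[2],a)-np.arctan2(.042,.27))
```

```text
grasp px crop g [517.95305225 319.20470831] moment [-0.13155037  2.32012594  0.05533954] [-10.59094541  -0.78518571   5.57776209]
(595, 415) -0.034 x 0.18365106604666495 z 0.11386907806697757 r 0.21608766970815324 q 0.4006982576869747
(595, 415) -0.039 x 0.18761351682038965 z 0.12215585242253194 r 0.22387693935461517 q 0.4228319313855247
(595, 415) -0.044 x 0.19157596759411438 z 0.13044262677808618 r 0.23176848413964365 q 0.443467881635165
(583, 395) -0.034 x 0.1915424840628502 z 0.13802339584872517 r 0.23609104388472915 q 0.4700920385588822
(583, 395) -0.039 x 0.19541187067910498 z 0.14602531629982166 r 0.24394505980398581 q 0.4874324733463577
(583, 395) -0.044 x 0.19928125729535973 z 0.15402723675091803 r 0.2518678406830509 q 0.503686618530913
```

Handle kinematics and the image both give q ≈ 0.55–0.56, and the clip is at about 0.55–0.57. The grip is steady, so I'm handing in.

Run:
```python
from bench import r
import numpy as np
o=r.get_obs();print(o["tcp_pos"],np.abs(o["qvel"]).max(),o["gripper_force"]);print(r.hand_in())
```

```text
[0.52848523 0.07215977 0.20777315] 0.0025036005559100857 48.96014392375946
the job is handed in; nothing more can be done
None
```

I handed the job in at about 16 s of the 53 s allowed, with no verdict returned: the copper roll lies flat on the free part of the cork mat, and the gripper holds the frame still at about 0.56 rad, against a clip angle I measured at 0.55–0.57 rad.

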